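Sort the cockpit-panel parts into their trays

ROBOT

A 7-joint arm with a two-finger parallel gripper is mounted at the origin on the work surface. World frame = base frame: x ahead of the robot, y to its left, z up, the work surface at z = 0. Lengths are in m, angles in rad, forces in N, time in s.
With the tool pointing down it reaches from about 0.4 to 0.85 m from the base axis. Payload 6.9 kg.
Tool frame: the origin (TCP) lies on the mounting face of the last link; the fingertips stand 173 mm ahead of it and the grasp point (between the pads) lies 155 mm ahead of it; z points along the fingers, y is the direction in which the jaws open and shut (so a half turn about z gives the same grasp; the last joint's range is limited). The gripper opens to 85 mm and grips with 20 to 120 N. Pads are 22 mm wide; open, the fingers measure 114 mm over their backs; the gripper's body (76 mm by 85 mm) begins 54 mm behind the grasp point. The pads swing forward as they close: fully open they stand 13 mm farther back than shut.
Start: joints at [-1.111, 0.507, -0.238, 1.5, 0.126, 1.149, -0.155], TCP at [0.217, 0.586, 0.405] pointing down, gripper open.
Joint ranges: [-3.08, 3.08], [-0.24, 2.05], [-1.43, 1.35], [0, 2.5], [-1.52, 4.66], [0.17, 1.96], [-2.89, 2.89]. Speed limits (rad/s): [2.39, 2.39, 3.14, 3.14, 3.14, 3.14, 3.14].

INTERFACE

Orientations are given as a unit quaternion [x, y, z, w].
In Python, from rig import sensors, viewer, ctrl gives the robot as it stands.
- The arm moves only by the tool servo_tool, never from a script. Its argument "increments" is one flat list of numbers, 5 for each row, row after row: the shift along the tool's x, y, z in mm, then the turn about the tool's z in rad, then the opening in per cent of the stroke, from 0 (shut) to 100 (fully open). A call has 1 to 5 rows; each row is the pose to reach, as a shift and turn from the pose commanded when the call began, along the tool's axes at that moment; what a row does not reach only later rows make up. A row lasts 1/10 s, in which the tool goes at most 50 mm and 8.59 degrees, less where a joint would pass 70% of its speed; a pose out of reach is approached as far as the arm can. A call with a gripper value outside its range is refused whole. The fingers move at their own pace and stop on an object; "squeeze" is the grip in N (left out, the last holds). Time passes only in rows, so rows that repeat a pose let the fingers close. It gives the time, the measured TCP pose, the force and the opening at its end, in the units of the state.
- sensors.get_state(): the state, without advancing time (a new reading comes with each control period).
- viewer.camera(name): name is "side" or "top" or "wrist"; returns a dict with "pixels" (384x512x3 uint8, red, green, blue), "z_map" (384x512 float32, m along the optical axis (not along the pixel's ray), 0 where there is no reading), "mtx" (3x3 intrinsics, pixels), "position" and "attitude" of the camera in the world. Camera axes: x right, y down, z forward; pixel columns grow to the right and rows downward; lengths in m; the calibration is good to about 2 mm. A picture is of the moment at which its call begins.
- ctrl.finish_job(): hands the job in, once; it reports no verdict.
The state is a dict: "t": time; "joints": joint angles; "joint_vel": joint speeds; "effort": joint torques, N m; "eef_pos": TCP position; "tool_rot": TCP orientation; "wrist_force": force on the tool from outside, world axes, zero at the start; "ft_torque": the same for the moment, N m; "width": opening from 0.0 (shut) to 1.0 (fully open).
Only numpy, scipy, OpenCV 4.12 (cv2) and the standard library are available. Lean on these libraries where they do the work, as an engineer would, in place of code of your own. Each camera call takes 0.05 s, during which the arm holds its last target.

TASK

Clear the bench after the control-panel build: put the knob, the red and the green push button, the guarded toggle switch and the aluminium profile each into the tray that already holds its kind, standing upright (knob face up, profile flat) on the tray's floor. Lift the profile straight up out of its two brackets, keeping it level so that both ends come clear together. Do not knock over the pot of screws.

Things in the scene. Friction and masses are not known exactly. Their poses are not given: they have to be found in the camera images.
- profile_mid (a point): Loose aluminium T-slot bar, 140 x 20 x 20 mm, 70 g. Starts level in a fixed cradle of two open-topped steel U brackets (12 mm thick, 100 mm apart) on a blue base plate 150 x 60 x 6 mm; bar centre then 40 mm above the table. Bracket arms reach to the bar's top, 2.5 mm play each side: raise it 20 mm to clear; 80 mm free to grip between them. Point: bar centre, x along it, z up.
- knob_mid (a point): The loose turned aluminium rotary knob, a disc 38 mm in diameter and 22 mm high, about 60 g, lying face (pointer mark) up on the table. Point: its centre, 11 mm above its underside; z up out of its face.
- red_button_mid (a point): The loose red panel push button, standing on its square grey contact block 30 x 30 x 26 mm; above that a barrel, a steel collar 29 mm in diameter and the red cap, 48 mm high in all, about 50 g. Point: on its axis 24 mm above its underside; x and y square to the block's sides, z up through the cap.
- green_button_mid (a point): The loose green panel push button, the same as the red one but with a green cap: 30 x 30 mm block 26 mm high, 48 mm in all. Point: on its axis 24 mm above its underside; x and y square to the block's sides, z up through the cap.
- toggle_mid (a point): The loose guarded toggle switch, standing on its dark blue case, 30 mm long (x), 20 mm wide (y), black guard cheeks up to 43 mm, steel bat lever, and a red cover swung up at its +x end to 58 mm height, about 40 g. Point: above the middle of the case, 29 mm above its underside; flat 20 mm wide sides face +y and -y; z up.
- tray_profile: Fixed slate-blue open tray, outside 180 (x) by 130 (y) by 35 mm high, walls and floor 4 mm thick; origin under its centre at table height, x along its length, z up. This one is for profiles: a 150 mm piece of the same profile is already fixed in it along the +y wall, from y = 39 to 59 mm; the rest of the floor is free.
- tray_knob: Fixed slate-blue open tray, outside 180 (x) by 130 (y) by 35 mm high, walls and floor 4 mm thick; origin under its centre at table height, x along its length, z up. This one is for knobs: three knobs, up to 22 mm high, are fixed in it at its +x end (x from 43 mm on); the rest of the floor is free.
- tray_button: Fixed slate-blue open tray, outside 180 (x) by 130 (y) by 35 mm high, walls and floor 4 mm thick; origin under its centre at table height, x along its length, z up. This one is for push buttons: two black ones and a white one, 48 mm high, are fixed in it at its +x end (x from 49 mm on); the rest of the floor is free.
- tray_toggle: Fixed slate-blue open tray, outside 180 (x) by 130 (y) by 35 mm high, walls and floor 4 mm thick; origin under its centre at table height, x along its length, z up. This one is for toggle switches: three switches with raised red covers, up to 58 mm high, are fixed in it at its +x end (x from 44 mm on); the rest of the floor is free.
- pot_mid (a point): A loose yellow-orange pot of screws, 56 mm across the mouth, 48 mm at the foot, 50 mm high, about 160 g, standing among the parts; it is not to be knocked over. Point: its centre, 25 mm above its underside; z up.

How it is judged:
At the end, for the whole second after the job is handed in: Profile, knob, toggle switch and both push buttons each rest on the floor of the tray for their kind (height within 4 to 5 mm of lying on the floor, within the walls), upright to within 0.2 rad (about 11 degrees), at rest and released (x of profile_mid in the frame of tray_profile between -0.08 and 0.08 m and y of profile_mid in the frame of tray_profile between -0.058 and 0.058 m and z of profile_mid in the frame of tray_profile between 0.01 and 0.019 m and angle between each of profile_mid, knob_mid, red_button_mid, green_button_mid, toggle_mid's own z axis and vertical below 0.2 rad and linear speed of each of profile, knob, red_button, green_button, toggle below 0.02 m/s and x of knob_mid in the frame of tray_knob between -0.08 and 0.08 m and y of knob_mid in the frame of tray_knob between -0.058 and 0.058 m and z of knob_mid in the frame of tray_knob between 0.011 and 0.02 m and x of red_button_mid in the frame of tray_button between -0.08 and 0.08 m and y of red_button_mid in the frame of tray_button between -0.058 and 0.058 m and z of red_button_mid in the frame of tray_button between 0.024 and 0.033 m and x of green_button_mid in the frame of tray_button between -0.08 and 0.08 m and y of green_button_mid in the frame of tray_button between -0.058 and 0.058 m and z of green_button_mid in the frame of tray_button between 0.024 and 0.033 m and x of toggle_mid in the frame of tray_toggle between -0.08 and 0.08 m and y of toggle_mid in the frame of tray_toggle between -0.058 and 0.058 m and z of toggle_mid in the frame of tray_toggle between 0.029 and 0.038 m); the robot touches nothing.
It fails at once if the profile is tipped more than 0.3 rad (17 degrees) out of level (angle between profile_mid's own z axis and vertical above 0.3 rad).
It fails at once if the profile is dragged out of the brackets endways or sideways instead of being lifted clear (distance of profile_mid from where it was at the start of the episode above 0.03 m and height (world z) of profile_mid between 0.034 and 0.05 m and horizontal distance between profile_mid and tray_profile above 0.1 m).
It fails at once if the pot of screws is knocked over (tipped more than 0.5 rad) (angle between pot_mid's own z axis and vertical above 0.5 rad).
It also fails if it takes over 125 s, if anything falls off the work surface, if the arm or the gripper's body presses on something with over 40 N, if the wrist force passes 120 N, or if a joint passes its speed limit or range.

## Working session

There is one attempt and no reset: what is moved stays moved. The work goes in short steps, Python scripts to look and compute and a tool call to move; the robot and the scene stay as the last step left them, time stands still between calls to the robot, and variables do not carry over. Pictures are saved under pics/ and viewed, and the job is handed in when it is done.

Besides the shell and the picture viewer there is one more tool, called as a command line: name --argument value ..., lists and objects as JSON in quotes. servo_tool: Moves the arm, as the interface text tells. Its arguments: {"type":"object","properties":{"increments":{"type":"array","items":{"type":"number"}},"squeeze":{"type":"number"}},"required":["increments"]}

```bash
ls; mkdir -p pics; python3 - <<'E'
from rig import sensors, viewer
import cv2,numpy as np
s=sensors.get_state();print(s)
for n in("top","side","wrist"):
    c=viewer.camera(n);cv2.imwrite(f"pics/{n}0.png",c["pixels"][:,:,::-1]);np.savez(f"/tmp/{n}0.npz",**c)
    print(n,c["mtx"],c["position"],c["attitude"])
E
```

```text
pics
{'t': 0.0, 'joints': array([-1.11048865,  0.50836624, -0.23751112,  1.50112988,  0.1257405 ,
        1.14889311, -0.15480975]), 'joint_vel': array([-0.00141241, -0.00024407,  0.00074978,  0.00025536, -0.00320699,
        0.00242676,  0.00079441]), 'effort': array([-1.06222811e-03, -6.20606589e+01, -2.18703099e+00, -2.49648321e+01,
        1.26203400e-02,  1.18305814e-02, -8.95414516e-07]), 'eef_pos': array([0.21714741, 0.58586738, 0.4038123 ]), 'tool_rot': array([ 1.76468834e-01,  9.84305815e-01, -8.93123989e-04, -1.23310766e-04]), 'wrist_force': array([-0.51609678, -0.40850546, -0.16390977]), 'ft_torque': array([0.02603299, 0.01825799, 0.00625292]), 'width': 1.0003186863728761}
top [[352.99342196   0.         259.16880392]
 [  0.         352.99342196 195.20487214]
 [  0.           0.           1.        ]] [0.4333681  0.00547542 1.04152569] [-0.6963392   0.71638347 -0.02960864  0.03208997]
side [[396.26361282   0.         248.12328313]
 [  0.         396.26361282 196.90211557]
 [  0.           0.           1.        ]] [0.45175929 0.59404108 0.81049956] [-0.05842718  0.94404433 -0.32417414  0.01666401]
wrist [[299.15637362   0.         254.4839135 ]
 [  0.         299.15637362 190.69131365]
 [  0.           0.           1.        ]] [0.14130218 0.61401497 0.37253673] [0.81060721 0.56352032 0.09010973 0.13130513]
```

View pics/top0.png

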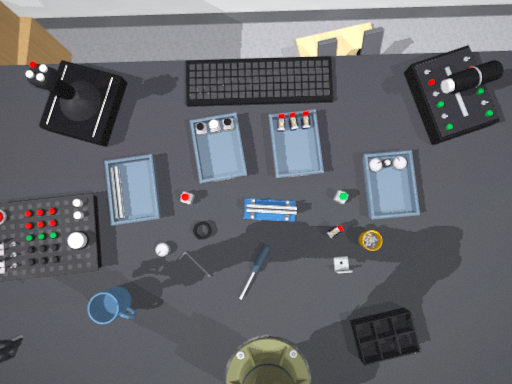

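View pics/side0.png

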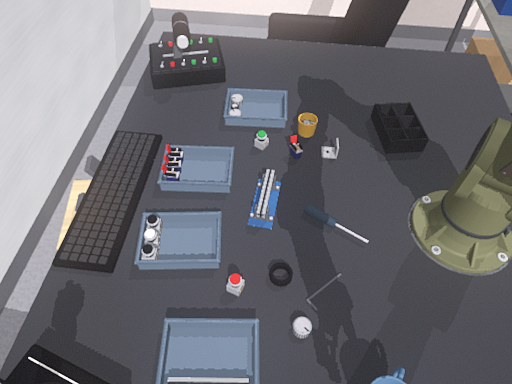

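View pics/wrist0.png

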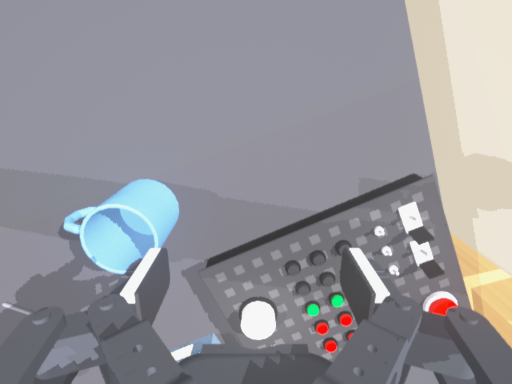

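The top view shows up = +x and left = +y. Trays: profile (133,189), buttons (218,147), toggles (296,143), knobs (391,185). Loose parts: red button (186,198), green (342,197), toggle (336,231), knob (162,250), cradle (271,210), pot (371,240). I'll enlarge and measure.

```bash
cat > h.py <<'E'
import numpy as np,cv2
from scipy.spatial.transform import Rotation as R
def load(p): 
    z=np.load(p);return {k:z[k] for k in z.files}
def cloud(c):
    K=c["mtx"];d=c["z_map"];v,u=np.mgrid[:d.shape[0],:d.shape[1]]
    P=np.stack([(u-K[0,2])/K[0,0]*d,(v-K[1,2])/K[1,1]*d,d],-1)
    return P@R.from_quat(c["attitude"]).as_matrix().T+c["position"]
def ray(c,u,v,z):
    K=c["mtx"];r=R.from_quat(c["attitude"]).as_matrix()@np.array([(u-K[0,2])/K[0,0],(v-K[1,2])/K[1,1],1])
    return c["position"]+r*(z-c["position"][2])/r[2]
def proj(c,p):
    q=R.from_quat(c["attitude"]).as_matrix().T@(np.array(p)-c["position"]);return (c["mtx"]@q)[:2]/q[2]
E
python3 - <<'E'
from h import *
t=load("/tmp/top0.npz");s=load("/tmp/side0.npz")
a=t["pixels"][100:300,95:430,::-1];cv2.imwrite("pics/topz.png",cv2.resize(a,(800,478),interpolation=cv2.INTER_CUBIC))
a=s["pixels"][80:384,130:350,::-1];cv2.imwrite("pics/sidez.png",cv2.resize(a,(434,600),interpolation=cv2.INTER_CUBIC))
C=cloud(t);D=cloud(s)
print("table z",C[280,300],C[250,220],D[180,330])
hsv=cv2.cvtColor(t["pixels"],cv2.COLOR_RGB2HSV)
for n,(u,v) in dict(red=(186,198),green=(342,197),tog=(336,231),knob=(162,250),pot=(371,240),bar=(271,210),trp=(133,189),trb=(218,155),trt=(296,150),trk=(391,190)).items(): print(n,C[v,u].round(4))
# trays: slate blue, by height 25..40mm rim
H=C[...,2]
m=((H>0.026)&(H<0.045)&(hsv[...,0]>95)&(hsv[...,0]<120)&(hsv[...,1]>60)).astype(np.uint8)
m=cv2.morphologyEx(m,cv2.MORPH_CLOSE,np.ones((3,3)))
cs,_=cv2.findContours(m,cv2.RETR_EXTERNAL,2)
for c in cs:
    if cv2.contourArea(c)>800:
        p=np.array([ray(t,u,v,.035)[:2] for u,v in c[:,0]])
        r=cv2.minAreaRect((p*1000).astype(np.float32));print("tray",r, c[:,0].mean(0))
E
```

```text
table z [ 0.2743111  -0.10365195 -0.00108191] [ 0.36703384  0.12691656 -0.00057866] [ 0.31196787 -0.1166176   0.00076498]
red [0.5184 0.2147 0.0477]
green [ 0.5086 -0.2256  0.0485]
tog [ 0.4133 -0.2083  0.0289]
knob [0.3731 0.2904 0.0223]
pot [ 0.3852 -0.3057  0.0314]
bar [ 0.4777 -0.0244  0.0469]
trp [0.5536 0.3816 0.0014]
trb [0.6484 0.1274 0.0019]
trt [ 0.6566 -0.1059  0.0028]
trk [ 0.5287 -0.382   0.002 ]
```

```bash
echo
```

```text
(no output)
```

View pics/topz.png

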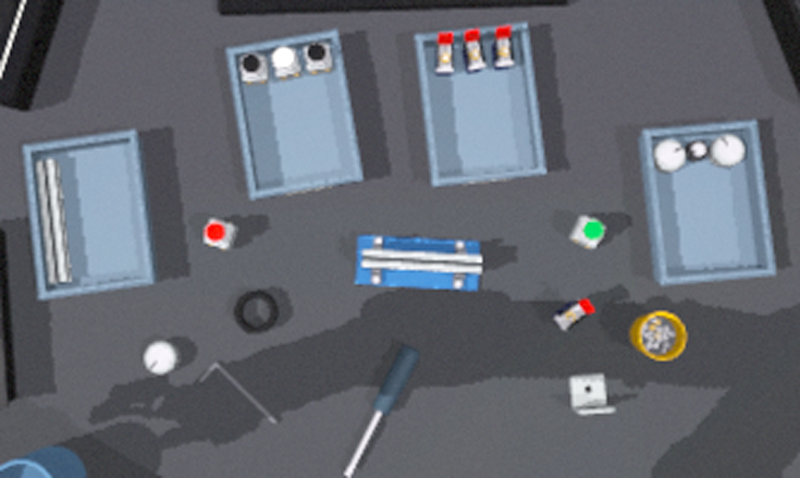

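View pics/sidez.png

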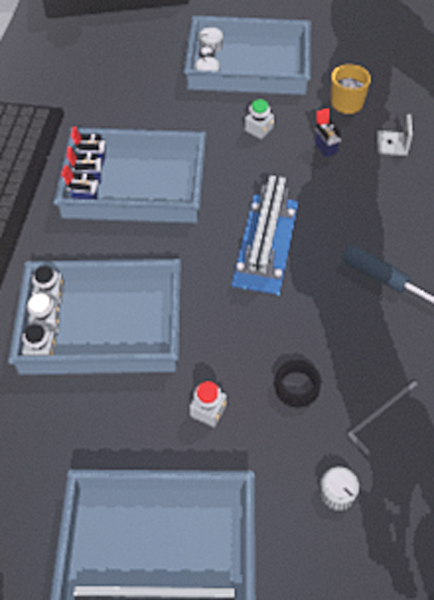

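```bash
python3 - <<'E'
from h import *
t=load("/tmp/top0.npz");s=load("/tmp/side0.npz")
C=cloud(t);H=C[...,2]
hsv=cv2.cvtColor(t["pixels"],cv2.COLOR_RGB2HSV).astype(int)
print(hsv[189,133],hsv[155,218],hsv[220,258])
h,S,V=[hsv[...,i] for i in range(3)]
m=((h>98)&(h<115)&(S>50)&(S<150)&(V>70)).astype(np.uint8)
m=cv2.morphologyEx(m,cv2.MORPH_OPEN,np.ones((2,2)));m=cv2.morphologyEx(m,cv2.MORPH_CLOSE,np.ones((5,5)))
cs,_=cv2.findContours(m,cv2.RETR_EXTERNAL,2)
for c in cs:
    if cv2.contourArea(c)>800:
        print([int(x) for x in cv2.boundingRect(c)])
        hull=cv2.convexHull(c)
        p=np.array([ray(t,u,v,.035)[:2] for u,v in hull[:,0]])
        print("  tray",np.round(cv2.minAreaRect((p*1000).astype(np.float32))[0],1),np.round(cv2.minAreaRect((p*1000).astype(np.float32))[1:][0],1),cv2.minAreaRect((p*1000).astype(np.float32))[2])
# top-face centers
def cen(m,z,name,box):
    u0,v0,u1,v1=box;mm=np.zeros_like(m);mm[v0:v1,u0:u1]=m[v0:v1,u0:u1]
    v,u=np.nonzero(mm);P=ray(t,u.mean(),v.mean(),z);print(name,len(u),u.mean().round(1),v.mean().round(1),P.round(4))
redm=((h<8)|(h>172))&(S>150)&(V>120)
cen(redm,.048,"redcap",(175,185,200,210)); cen((h>60)&(h<85)&(S>120)&(V>100),.048,"green",(330,185,355,210))
cen((S<60)&(V>150),.022,"knob",(150,238,175,262)); cen(redm,.055,"togcover",(325,220,350,245))
cen((h>12)&(h<28)&(S>140)&(V>90),.05,"pot",(355,225,388,256))
# blocks: points by height
for n,b in dict(red=(175,185,200,212),green=(328,185,356,210),tog=(322,218,352,245),knob=(150,238,175,262),bar=(240,195,302,224)).items():
    u0,v0,u1,v1=b;Q=C[v0:v1,u0:u1].reshape(-1,3);Q=Q[Q[:,2]>(.034 if n=='bar' else .012)];r=cv2.minAreaRect((Q[:,:2]*1000).astype(np.float32));print(n,len(Q),np.round(r[0],1),np.round(r[1],1),round(r[2],1), Q[:,2].max().round(3))
E
```

```text
[105  57 200] [105  59 202] [116  17 108]
[88, 287, 50, 39]
  tray [223.6 428.9] [ 95.4 134.3] 9.522747993469238
[105, 155, 57, 72]
  tray [547.1 369.2] [189.7 145.3] 6.602034091949463
[363, 151, 58, 69]
  tray [ 540.2 -371.9] [189.4 145.8] 3.4259045124053955
[191, 113, 57, 72]
  tray [661.6 121. ] [190.2 140.2] 8.310445785522461
[269, 110, 56, 69]
  tray [ 667.6 -104.7] [189.2 140.6] 4.749023914337158
redcap 38 185.0 196.5 [0.5227 0.2175 0.048 ]
green 47 343.1 195.8 [ 0.5118 -0.2291  0.048 ]
knob 147 161.5 249.3 [0.3751 0.2918 0.022 ]
togcover 29 340.3 227.6 [ 0.4229 -0.2153  0.055 ]
pot 193 370.9 239.9 [ 0.3865 -0.2999  0.05  ]
red 124 [484.3 116.6] [243.8  30.1] 70.0 1.042
green 129 [ 466.9 -124.2] [ 37.2 265.4] 22.5 1.042
tog 128 [ 413.5 -109.3] [230.1  36.4] 89.2 1.042
knob 152 [404.  157.2] [ 36.9 309. ] 12.3 1.042
bar 404 [463.8 -24.5] [138.8  65.7] 85.2 1.042
```

```bash
python3 - <<'E'
from h import *
for f in("top","side"):
    t=load(f"/tmp/{f}0.npz");C=cloud(t)
    print(f)
    X=C.reshape(-1,3);ok=(t["z_map"].reshape(-1)>0)&(X[:,2]<.1);X=X[ok]
    for n,(x,y,r,z0,z1) in dict(red=(.52,.215,.035,.012,.1),redcap=(.52,.215,.035,.040,.1),green=(.51,-.227,.035,.012,.1),greencap=(.51,-.227,.035,.04,.1),tog=(.415,-.208,.035,.012,.1),knob=(.374,.291,.035,.012,.1),bar=(.478,-.024,.09,.036,.1),base=(.478,-.024,.09,.004,.1),pot=(.387,-.302,.04,.03,.08)).items():
        Q=X[(np.hypot(X[:,0]-x,X[:,1]-y)<r)&(X[:,2]>z0)&(X[:,2]<z1)]
        if len(Q)<4: print(n,len(Q));continue
        r=cv2.minAreaRect((Q[:,:2]*1000).astype(np.float32));w=Q[:,:2]-Q[:,:2].mean(0);e,V=np.linalg.eigh(w.T@w)
        print(n,len(Q),"mean",Q.mean(0).round(4),"rect",np.round(r[0],1),np.round(r[1],1),round(r[2],1),"pca",np.degrees(np.arctan2(V[1,1],V[0,1])).round(1),"zmax",Q[:,2].max().round(3))
E
```

```text
top
red 122 mean [0.5198 0.2147 0.0377] rect [520.9 217.2] [29.8 30.1] 70.1 pca 175.1 zmax 0.051
redcap 72 mean [0.521  0.217  0.0459] rect [522.  216.8] [27.4 24.2] 25.7 pca -146.2 zmax 0.051
green 122 mean [ 0.5095 -0.2264  0.0377] rect [ 510.6 -229.1] [29.9 29.2] 57.3 pca -163.4 zmax 0.053
greencap 66 mean [ 0.5105 -0.2286  0.0462] rect [ 511.1 -228.8] [24.9 23.8] 31.0 pca 90.6 zmax 0.053
tog 125 mean [ 0.4134 -0.204   0.0374] rect [ 412.5 -203.8] [20.4 39.2] 33.3 pca 123.6 zmax 0.058
knob 147 mean [0.3748 0.2896 0.0208] rect [375.  290.1] [36.9 36.8] 12.3 pca 93.1 zmax 0.026
bar 391 mean [ 0.4796 -0.026   0.0488] rect [479.9 -25.9] [138.8  33.6] 85.2 pca 85.2 zmax 0.055
base 937 mean [ 0.4791 -0.0236  0.0248] rect [480.2 -21.6] [112.3 157.6] 14.6 pca 85.7 zmax 0.055
pot 208 mean [ 0.3844 -0.3048  0.0401] rect [ 385.1 -302.8] [53.4 54.1] 42.7 pca 84.3 zmax 0.052
side
red 259 mean [0.5185 0.2271 0.0348] rect [519.7 222.9] [29.6 31.3] 74.6 pca -158.4 zmax 0.051
redcap 123 mean [0.5197 0.2237 0.0463] rect [520.  222.8] [25.5 23.7] 8.6 pca -146.0 zmax 0.051
green 166 mean [ 0.5082 -0.22    0.0323] rect [ 507.9 -225.2] [31.2 29.3] 57.8 pca -167.5 zmax 0.052
greencap 57 mean [ 0.508  -0.2238  0.0464] rect [ 508.6 -227. ] [22.8 25.9] 44.0 pca 108.0 zmax 0.052
tog 186 mean [ 0.4114 -0.1988  0.0351] rect [ 410.7 -200.6] [21.9 39.7] 33.4 pca 123.9 zmax 0.061
knob 299 mean [0.3734 0.2964 0.0216] rect [373.2 295. ] [38.  36.7] 17.5 pca 71.8 zmax 0.025
bar 457 mean [ 0.4782 -0.015   0.0484] rect [477.9 -22. ] [141.5  33.6] 85.3 pca 85.2 zmax 0.053
base 1179 mean [ 0.4775 -0.0096  0.0245] rect [469.  -22.9] [111.6 164. ] 9.5 pca 84.9 zmax 0.053
pot 246 mean [ 0.3818 -0.3007  0.0407] rect [ 382.2 -299.1] [52.1 57.9] 0.7 pca 86.4 zmax 0.055
```

```bash
cat > go.py <<'E'
import sys
from h import *
from rig import sensors
# usage: go.py x y gpz jawdeg  -> increments from the present measured pose
s=sensors.get_state();Rm=R.from_quat(s["tool_rot"]).as_matrix()
x,y,z,a=map(float,sys.argv[1:5])
tcp=np.array([x,y,z+.155]);d=Rm.T@(tcp-s["eef_pos"])*1000
cur=np.degrees(np.arctan2(Rm[1,1],Rm[0,1]));da=(a-cur+90)%180-90
print("inc mm",d.round(1),"turn",np.radians(-da).round(3),"(or",(np.radians(-da)-np.sign(-da)*np.pi).round(3),") | jaw",cur.round(1),"gp",(s["eef_pos"]-[0,0,.155]).round(4),"w",s["width"].round(3),"t",s["t"].round(2),"q",s["joints"].round(2),"F",s["wrist_force"].round(1))
E
python3 go.py .374 .292 .15 0; python3 go.py .374 .292 .15 70
```

```text
Traceback (most recent call last):
  File "go.py", line 9, in <module>
    print("inc mm",d.round(1),"turn",np.radians(-da).round(3),"(or",(np.radians(-da)-np.sign(-da)*np.pi).round(3),") | jaw",cur.round(1),"gp",(s["eef_pos"]-[0,0,.155]).round(4),"w",s["width"].round(3),"t",s["t"].round(2),"q",s["joints"].round(2),"F",s["wrist_force"].round(1))
                                                                                                                                                                                     ^^^^^^^^^^^^^^^^
AttributeError: 'float' object has no attribute 'round'
Traceback (most recent call last):
  File "go.py", line 9, in <module>
    print("inc mm",d.round(1),"turn",np.radians(-da).round(3),"(or",(np.radians(-da)-np.sign(-da)*np.pi).round(3),") | jaw",cur.round(1),"gp",(s["eef_pos"]-[0,0,.155]).round(4),"w",s["width"].round(3),"t",s["t"].round(2),"q",s["joints"].round(2),"F",s["wrist_force"].round(1))
                                                                                                                                                                                     ^^^^^^^^^^^^^^^^
AttributeError: 'float' object has no attribute 'round'
```

```bash
sed -i 's/s\["width"\].round(3)/round(float(s["width"]),3)/; s/s\["t"\].round(2)/round(float(s["t"]),2)/' go.py
python3 go.py .374 .292 .15 70
```

```text
inc mm [-249.2 -221.    99.3] turn -0.006 (or 3.136 ) | jaw 69.7 gp [0.2171 0.5859 0.2491] w 0.996 t 0.15 q [-1.11  0.51 -0.24  1.5   0.13  1.15 -0.15] F [0.4 0.1 0. ]
```

servo_tool --increments '[-249,-221,90,0,80,-249,-221,90,0,80,-249,-221,90,0,80,-249,-221,90,0,80,-249,-221,90,0,80]' --squeeze 30

```text
t: 0.65
eef_pos: [0.3313, 0.3713, 0.339]
tool_rot: [0.176, 0.984, 0.0, 0.0]
wrist_force: [0.7, 0.1, 0.2]
width: 0.798
```

```bash
python3 go.py .374 .292 .1 70
```

```text
inc mm [-67.6 -59.5  84. ] turn -0.006 (or 3.136 ) | jaw 69.7 gp [0.3313 0.3713 0.184 ] w 0.798 t 0.65 q [-0.74  0.38 -0.22  1.93  0.11  0.84  0.21] F [0.7 0.1 0.2]
```

servo_tool --increments '[-54,-45,80,0,80,-54,-45,80,0,80,-54,-45,80,0,80,-54,-45,80,0,80,-54,-45,80,0,80]'

```text
t: 1.15
eef_pos: [0.3656, 0.3134, 0.2601]
tool_rot: [0.176, 0.984, 0.001, 0.0]
wrist_force: [0.0, 0.3, 0.7]
width: 0.796
```

```bash
python3 go.py .374 .292 .022 70;python3 - <<'E'
from rig import viewer
from h import *
c=viewer.camera("wrist");cv2.imwrite("pics/w1.png",c["pixels"][:,:,::-1]);np.savez("/tmp/w1.npz",**c);print(proj(c,[.374,.292,.022]))
E
```

```text
inc mm [-15.3 -17.3  83. ] turn -0.005 (or 3.137 ) | jaw 69.7 gp [0.3656 0.3134 0.1051] w 0.796 t 1.15 q [-0.63  0.47 -0.19  2.06  0.15  0.62  0.3 ] F [0.  0.3 0.7]
[231.54020859 225.54394849]
```

View pics/w1.png

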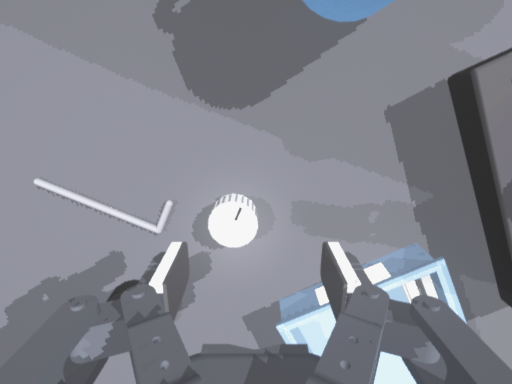

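The knob sits at (233,225) in the wrist view, against (231.5,225.5) predicted, so the position agrees to about 1 mm. Next I descend.

servo_tool --increments '[-15,-17,50,0,80,-15,-17,60,0,80,-15,-17,60,0,80,-15,-17,60,0,80]'

```text
t: 1.6
eef_pos: [0.3738, 0.2925, 0.2004]
tool_rot: [0.176, 0.984, 0.001, 0.0]
wrist_force: [-0.6, 0.9, -0.1]
width: 0.8
```

```bash
python3 go.py .374 .292 .021 70
```

```text
inc mm [-0.4 -0.4 24.4] turn -0.004 (or 3.138 ) | jaw 69.8 gp [0.3738 0.2925 0.0454] w 0.8 t 1.6 q [-0.61  0.57 -0.15  2.13  0.19  0.45  0.31] F [-0.6  0.9 -0.1]
```

Measured and commanded poses agree. I go down and close.

servo_tool --increments '[0,0,24,0,80,0,0,24,0,80,0,0,24,0,0,0,0,24,0,0,0,0,24,0,0]' --squeeze 40

```text
t: 2.1
eef_pos: [0.374, 0.2916, 0.177]
tool_rot: [0.176, 0.984, 0.001, 0.001]
wrist_force: [-1.0, 0.1, 8.5]
width: 0.426
```

servo_tool --increments '[0,0,0,0,0,0,0,0,0,0,0,0,0,0,0]'

```text
t: 2.4
eef_pos: [0.374, 0.2915, 0.177]
tool_rot: [0.176, 0.984, 0.001, 0.001]
wrist_force: [-1.6, 0.5, 8.4]
width: 0.424
```

servo_tool --increments '[0,0,-50,0,0,0,0,-100,0,0,0,0,-120,0,0]'

```text
t: 2.7
eef_pos: [0.3743, 0.2916, 0.3]
tool_rot: [0.176, 0.984, 0.002, 0.002]
wrist_force: [1.6, 0.5, -2.0]
width: 0.421
```

```bash
python3 go.py .515 -.373 .15 70
```

```text
inc mm [-362.9 -574.3   -6.9] turn -0.006 (or 3.136 ) | jaw 69.7 gp [0.3743 0.2916 0.145 ] w 0.421 t 2.7 q [-0.56  0.4  -0.22  2.03  0.13  0.71  0.36] F [ 1.6  0.5 -2. ]
```

servo_tool --increments '[-363,-574,0,0,0,-363,-574,0,0,0,-363,-574,0,0,0,-363,-574,0,0,0,-363,-574,0,0,0]'

```text
t: 3.2
eef_pos: [0.4257, 0.0447, 0.2965]
tool_rot: [0.176, 0.984, 0.0, 0.001]
wrist_force: [1.7, 0.8, -1.1]
width: 0.427
```

servo_tool --increments '[-230,-364,0,0,0,-230,-364,0,0,0,-230,-364,0,0,0,-230,-364,0,0,0,-230,-364,0,0,0]'

```text
t: 3.7
eef_pos: [0.4775, -0.2002, 0.2966]
tool_rot: [0.177, 0.984, -0.0, 0.001]
wrist_force: [1.3, 0.7, -1.3]
width: 0.426
```

```bash
python3 go.py .515 -.373 .15 70
```

```text
inc mm [ -95.2 -149.    -8.3] turn -0.006 (or 3.136 ) | jaw 69.7 gp [ 0.4775 -0.2002  0.1416] w 0.426 t 3.7 q [ 0.47  0.46 -0.17  1.93  0.11  0.76  1.45] F [ 1.3  0.7 -1.3]
```

servo_tool --increments '[-94,-148,0,0,0,-94,-148,0,0,0,-94,-148,0,0,0,-94,-148,0,0,0,-94,-148,0,0,0]'

```text
t: 4.2
eef_pos: [0.5133, -0.3743, 0.2958]
tool_rot: [0.179, 0.984, -0.001, 0.0]
wrist_force: [-0.2, -0.0, 0.0]
width: 0.424
```

```bash
python3 go.py .515 -.373 .027 70;python3 - <<'E'
from rig import viewer
from h import *
c=viewer.camera("wrist");cv2.imwrite("pics/w2.png",c["pixels"][:,:,::-1])
E
```

```text
inc mm [ -1.    2.1 113.8] turn -0.012 (or 3.13 ) | jaw 69.3 gp [ 0.5133 -0.3743  0.1408] w 0.424 t 4.2 q [ 0.69  0.62 -0.16  1.62  0.12  0.92  1.69] F [-0.2 -0.   0. ]
```

View pics/w2.png

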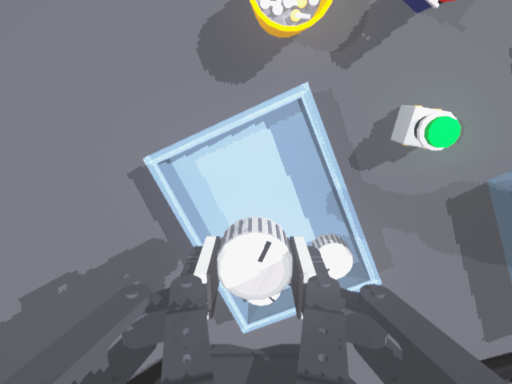

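servo_tool --increments '[-1,2,50,0,0,-1,2,90,0,0,-1,2,105,0,0,-1,2,113,0,0,-1,2,113,0,0]'

```text
t: 4.75
eef_pos: [0.5164, -0.3675, 0.1829]
tool_rot: [0.176, 0.984, 0.0, 0.0]
wrist_force: [-0.6, 1.0, -0.8]
width: 0.423
```

servo_tool --increments '[0,0,0,0,0,0,0,0,0,60,0,0,0,0,60,0,0,0,0,60]'

```text
t: 5.15
eef_pos: [0.5161, -0.3682, 0.1834]
tool_rot: [0.177, 0.984, -0.0, 0.001]
wrist_force: [0.4, -0.3, 0.5]
width: 0.6
```

```bash
python3 go.py .515 -.373 .027 70
```

```text
inc mm [-0.6 -4.9  1.4] turn -0.006 (or 3.136 ) | jaw 69.7 gp [ 0.5161 -0.3682  0.0284] w 0.6 t 5.15 q [ 0.67  0.75 -0.14  1.71  0.15  0.69  1.66] F [ 0.4 -0.3  0.5]
```

servo_tool --increments '[0,0,-50,0,60,0,0,-90,0,75,0,0,-90,0,75,0,0,-90,0,75]'

```text
t: 5.55
eef_pos: [0.5161, -0.3682, 0.2738]
tool_rot: [0.177, 0.984, -0.001, 0.001]
wrist_force: [-0.1, -0.0, -0.9]
width: 0.753
```

```bash
python3 go.py .51 -.227 .12 57.5; python3 - <<'E'
from rig import viewer
from h import *
c=viewer.camera("wrist");cv2.imwrite("pics/w3.png",c["pixels"][:,:,::-1]);np.savez("/tmp/w3.npz",**c);
for z in(.048,):print(proj(c,[.51,-.227,z]))
h,S,V=np.moveaxis(cv2.cvtColor(c["pixels"],cv2.COLOR_RGB2HSV).astype(int),2,0)
v,u=np.nonzero((h>55)&(h<85)&(S>120)&(V>100));print(len(u),u.mean(),v.mean(),ray(c,u.mean(),v.mean(),.047))
E
```

```text
inc mm [ 54.7 130.3  -1.4] turn 0.212 (or -2.929 ) | jaw 69.7 gp [ 0.5161 -0.3682  0.1188] w 0.753 t 5.55 q [ 0.68  0.64 -0.16  1.64  0.13  0.87  1.68] F [-0.1 -0.  -0.9]
[457.47803548 133.17529167]
1095 451.7260273972603 135.82648401826484 [ 0.51078239 -0.2301589   0.047     ]
```

View pics/w3.png

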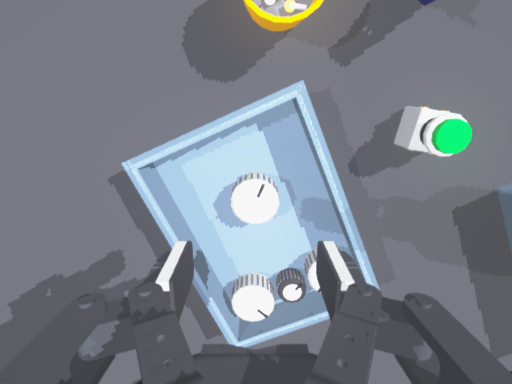

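The knob lies face up on the tray floor at (255,200). The green cap at (452,136) gives (0.511,-0.230).

servo_tool --increments '[55,129,0,0.21,75,55,129,0,0.21,75,55,129,0,0.21,75,55,129,10,0.21,75,55,129,20,0.21,75]'

```text
t: 6.1
eef_pos: [0.5091, -0.2268, 0.2512]
tool_rot: [0.277, 0.961, 0.0, -0.001]
wrist_force: [-0.6, -0.5, 0.1]
width: 0.751
```

```bash
python3 go.py .5105 -.229 .024 57.5; python3 - <<'E'
from rig import viewer
from h import *
c=viewer.camera("wrist");cv2.imwrite("pics/w4.png",c["pixels"][:,:,::-1])
h,S,V=np.moveaxis(cv2.cvtColor(c["pixels"],cv2.COLOR_RGB2HSV).astype(int),2,0)
v,u=np.nonzero((h>55)&(h<85)&(S>120)&(V>100));print(len(u),u.mean(),v.mean(),ray(c,u.mean(),v.mean(),.047))
E
```

```text
inc mm [-2.5 -1.1 72.2] turn 0.005 (or -3.137 ) | jaw 57.8 gp [ 0.5091 -0.2268  0.0962] w 0.751 t 6.1 q [ 0.44  0.57 -0.1   1.87  0.08  0.7   1.3 ] F [-0.6 -0.5  0.1]
976 253.8360655737705 229.55737704918033 [ 0.51058183 -0.22841866  0.047     ]
```

View pics/w4.png

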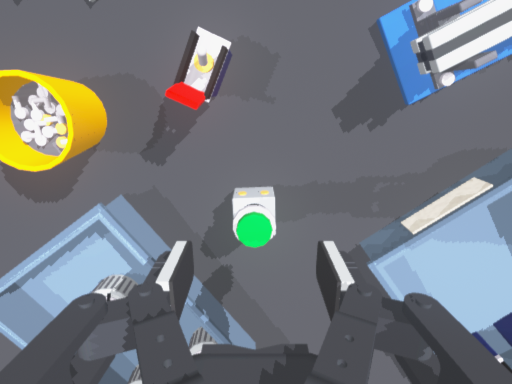

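The block is square to the jaws and centred at (254,210), so I descend and grip.

servo_tool --increments '[-2,-1,40,0,75,-2,-1,70,0,75,-2,-1,72,0,75,-2,-1,72,0,75,-2,-1,72,0,0]'

```text
t: 6.65
eef_pos: [0.5107, -0.2308, 0.1814]
tool_rot: [0.279, 0.96, -0.0, 0.001]
wrist_force: [0.5, 0.2, 0.3]
width: 0.596
```

servo_tool --increments '[0,0,0,0,0,0,0,0,0,0,0,0,0,0,0,0,0,0,0,0,0,0,0,0,0]'

```text
t: 7.15
eef_pos: [0.5109, -0.2302, 0.182]
tool_rot: [0.279, 0.96, -0.0, 0.001]
wrist_force: [-1.7, 0.3, 6.7]
width: 0.335
```

servo_tool --increments '[0,0,-50,0,0,0,0,-100,0,0,0,0,-130,0,0,0,0,-130,0,0]'

```text
t: 7.55
eef_pos: [0.5114, -0.2303, 0.3157]
tool_rot: [0.279, 0.96, -0.001, 0.005]
wrist_force: [0.1, 0.9, -0.5]
width: 0.341
```

```bash
python3 - <<'E'
import numpy as np
def w(c,yaw,p):
    a=np.radians(yaw);return (np.array(c)+np.array([[np.cos(a),-np.sin(a)],[np.sin(a),np.cos(a)]])@p).round(1)
print("green",w([661.6,121],8.3,[-25,-28]),"red",w([661.6,121],8.3,[-25,28]),"tog",w([667.6,-104.7],4.7,[-25,0]),"prof",w([547.1,369.2],6.6,[0,-12]))
E
python3 go.py .641 .090 .15 8.3
```

```text
green [640.9  89.7] red [632.8 145.1] tog [ 642.7 -106.7] prof [548.5 357.3]
inc mm [ 62.1 339.9  10.6] turn 0.861 (or -2.281 ) | jaw 57.6 gp [ 0.5114 -0.2303  0.1607] w 0.341 t 7.55 q [ 0.45  0.49 -0.11  1.8   0.07  0.84  1.32] F [ 0.1  0.9 -0.5]
```

servo_tool --increments '[62,340,0,0.75,0,62,340,0,0.75,0,62,340,0,0.75,0,62,340,0,0.75,0,62,340,0,0.75,0]'

```text
t: 8.05
eef_pos: [0.6042, 0.0038, 0.3099]
tool_rot: [0.614, 0.79, -0.0, -0.0]
wrist_force: [0.5, -0.9, -0.8]
width: 0.333
```

```bash
python3 go.py .641 .090 .15 8.3
```

```text
inc mm [74.5 56.9  4.9] turn 0.105 (or -3.037 ) | jaw 14.3 gp [0.6042 0.0038 0.1549] w 0.333 t 8.05 q [-0.11  0.56  0.11  1.69 -0.07  0.9   0.27] F [ 0.5 -0.9 -0.8]
```

servo_tool --increments '[74,56,0,0.1,0,74,56,0,0.1,0,74,56,20,0.1,0,74,56,40,0.1,0,74,56,50,0.1,0]'

```text
t: 8.55
eef_pos: [0.6386, 0.0881, 0.258]
tool_rot: [0.649, 0.76, -0.001, -0.001]
wrist_force: [-0.3, 0.3, -0.1]
width: 0.34
```

```bash
python3 go.py .641 .090 .032 8.3
```

```text
inc mm [ 1.5  2.9 71. ] turn 0.012 (or -3.129 ) | jaw 9.0 gp [0.6386 0.0881 0.103 ] w 0.34 t 8.55 q [-0.25  0.67  0.13  1.63 -0.1   0.85  0.07] F [-0.3  0.3 -0.1]
```

servo_tool --increments '[1,2,40,0,0,1,2,60,0,0,1,2,70,0,0,1,2,71,0,0,1,2,71,0,0]'

```text
t: 9.05
eef_pos: [0.6417, 0.0887, 0.1902]
tool_rot: [0.65, 0.76, 0.0, 0.0]
wrist_force: [0.6, 0.7, -0.6]
width: 0.342
```

servo_tool --increments '[0,0,0,0,0,0,0,0,0,50,0,0,0,0,50,0,0,0,0,50]'

```text
t: 9.45
eef_pos: [0.6415, 0.089, 0.1901]
tool_rot: [0.65, 0.76, 0.0, 0.0]
wrist_force: [-0.4, -0.4, -1.0]
width: 0.498
```

servo_tool --increments '[0,0,-50,0,50,0,0,-100,0,70,0,0,-100,0,70,0,0,-100,0,70]'

```text
t: 9.85
eef_pos: [0.6417, 0.089, 0.2914]
tool_rot: [0.65, 0.76, 0.001, 0.001]
wrist_force: [-0.6, 0.7, -0.8]
width: 0.7
```

```bash
python3 go.py .5205 .220 .12 -18;python3 - <<'E'
from rig import viewer
from h import *
c=viewer.camera("wrist");cv2.imwrite("pics/w5.png",c["pixels"][:,:,::-1])
E
```

```text
inc mm [148.2 -99.4  16. ] turn 0.47 (or -2.671 ) | jaw 8.9 gp [0.6417 0.089  0.1364] w 0.7 t 9.85 q [-0.25  0.64  0.13  1.59 -0.1   0.92  0.07] F [-0.6  0.7 -0.8]
```

View pics/w5.png

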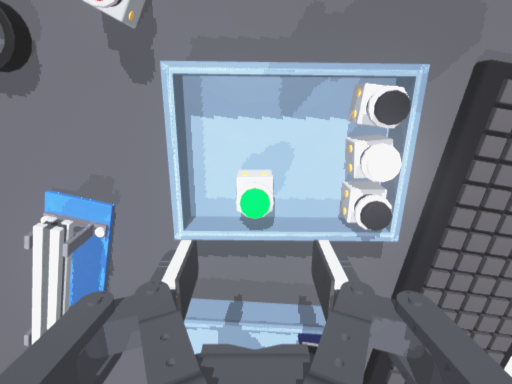

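The green button stands in its tray at (255,195). Next is the red one.

servo_tool --increments '[148,-99,0,0.47,75,148,-99,0,0.47,75,148,-99,0,0.47,75,148,-99,15,0.47,75,148,-99,30,0.47,75]'

```text
t: 10.4
eef_pos: [0.5167, 0.2244, 0.2578]
tool_rot: [0.807, 0.59, -0.001, -0.002]
wrist_force: [0.2, 0.3, 0.6]
width: 0.747
```

```bash
python3 go.py .5205 .220 .025 -18;python3 - <<'E'
from rig import viewer
from h import *
c=viewer.camera("wrist");cv2.imwrite("pics/w6.png",c["pixels"][:,:,::-1])
h,S,V=np.moveaxis(cv2.cvtColor(c["pixels"],cv2.COLOR_RGB2HSV).astype(int),2,0)
m=((h<8)|(h>172))&(S>150)&(V>100);v,u=np.nonzero(m);print(len(u),u.mean(),v.mean(),ray(c,u.mean(),v.mean(),.047))
E
```

```text
inc mm [-3.   5.3 77.7] turn 0.007 (or -3.135 ) | jaw -17.6 gp [0.5167 0.2244 0.1028] w 0.747 t 10.4 q [-0.62  0.59  0.26  1.85 -0.22  0.73 -0.55] F [0.2 0.3 0.6]
882 266.12131519274374 225.1201814058957 [0.52222279 0.22011146 0.047     ]
```

View pics/w6.png

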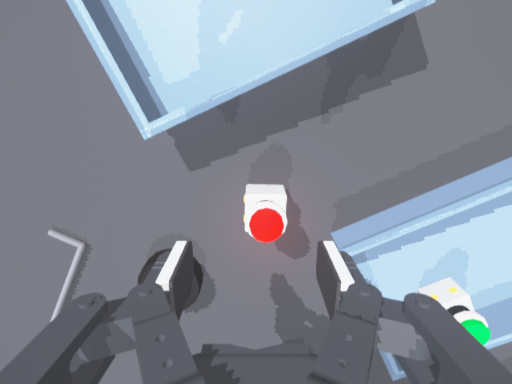

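servo_tool --increments '[-3,6,20,0,62,-3,6,50,0,62,-3,6,70,0,62,-3,6,77,0,62,-3,6,77,0,0]'

```text
t: 10.95
eef_pos: [0.5252, 0.2144, 0.1812]
tool_rot: [0.809, 0.588, -0.002, -0.0]
wrist_force: [-0.2, 0.0, -0.1]
width: 0.463
```

servo_tool --increments '[0,0,0,0,0,0,0,0,0,0,0,0,0,0,0,0,0,0,0,0]'

```text
t: 11.35
eef_pos: [0.5255, 0.2152, 0.1831]
tool_rot: [0.809, 0.588, 0.001, 0.0]
wrist_force: [0.5, 0.3, -0.3]
width: 0.341
```

servo_tool --increments '[0,0,-50,0,0,0,0,-100,0,0,0,0,-120,0,0,0,0,-120,0,0]'

```text
t: 11.75
eef_pos: [0.5263, 0.2152, 0.3063]
tool_rot: [0.809, 0.588, 0.003, 0.001]
wrist_force: [-0.5, 0.1, -1.2]
width: 0.339
```

```bash
python3 go.py .633 .146 .12 8.3
```

```text
inc mm [-33.  122.7  31.8] turn -0.459 (or 2.683 ) | jaw -18.0 gp [0.5263 0.2152 0.1513] w 0.339 t 11.75 q [-0.62  0.53  0.29  1.8  -0.2   0.84 -0.55] F [-0.5  0.1 -1.2]
```

servo_tool --increments '[-33,123,0,-0.46,0,-33,123,0,-0.46,0,-33,123,0,-0.46,0,-33,123,20,-0.46,0,-33,123,30,-0.46,0]'

```text
t: 12.25
eef_pos: [0.6319, 0.1445, 0.2698]
tool_rot: [0.654, 0.756, -0.001, -0.001]
wrist_force: [-0.4, 0.6, -1.9]
width: 0.343
```

```bash
python3 go.py .633 .146 .033 8.3;python3 - <<'E'
from rig import viewer
from h import *
c=viewer.camera("wrist");cv2.imwrite("pics/w7.png",c["pixels"][:,:,::-1])
E
```

```text
inc mm [ 1.3  1.6 81.8] turn -0.001 (or 3.141 ) | jaw 8.3 gp [0.6319 0.1445 0.1148] w 0.343 t 12.25 q [-0.34  0.67  0.14  1.61 -0.11  0.88 -0.02] F [-0.4  0.6 -1.9]
```

View pics/w7.png

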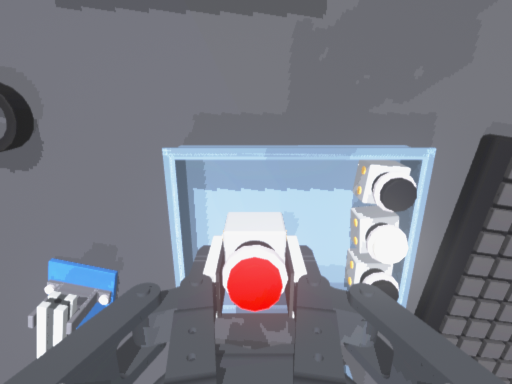

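servo_tool --increments '[1,2,40,0,0,1,2,65,0,0,1,2,80,0,0,1,2,82,0,0,1,2,82,0,0]'

```text
t: 12.8
eef_pos: [0.6339, 0.1474, 0.1908]
tool_rot: [0.654, 0.757, -0.0, -0.0]
wrist_force: [0.4, 0.0, 0.3]
width: 0.339
```

servo_tool --increments '[0,0,0,0,0,0,0,0,0,50,0,0,0,0,50,0,0,0,0,50]'

```text
t: 13.2
eef_pos: [0.6342, 0.147, 0.1912]
tool_rot: [0.654, 0.757, 0.0, 0.0]
wrist_force: [0.3, 0.6, -0.1]
width: 0.496
```

servo_tool --increments '[0,0,-50,0,50,0,0,-100,0,70,0,0,-100,0,70,0,0,-100,0,70]'

```text
t: 13.6
eef_pos: [0.6343, 0.147, 0.2924]
tool_rot: [0.654, 0.757, 0.002, 0.001]
wrist_force: [-0.0, -0.1, -0.5]
width: 0.697
```

```bash
python3 go.py .411 -.2 .13 33.6;python3 - <<'E'
from rig import viewer
from h import *
c=viewer.camera("wrist");cv2.imwrite("pics/w8.png",c["pixels"][:,:,::-1])
E
```

```text
inc mm [-310.8 -271.4    6.2] turn -0.441 (or 2.701 ) | jaw 8.4 gp [0.6343 0.147  0.1374] w 0.697 t 13.6 q [-0.35  0.64  0.15  1.58 -0.11  0.92 -0.02] F [-0.  -0.1 -0.5]
```

View pics/w8.png

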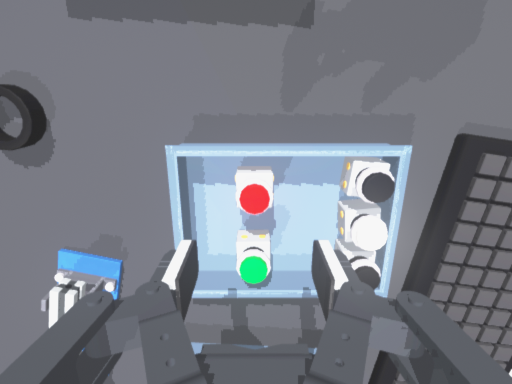

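Red (254,190) and green (254,255) both stand in the tray. The toggle is next.

servo_tool --increments '[-311,-271,0,-0.44,70,-311,-271,0,-0.44,70,-311,-271,0,-0.44,70,-311,-271,0,-0.44,70,-311,-271,0,-0.44,70]'

```text
t: 14.15
eef_pos: [0.497, -0.0648, 0.2891]
tool_rot: [0.473, 0.881, -0.0, -0.001]
wrist_force: [0.4, -0.8, 0.2]
width: 0.697
```

```bash
python3 go.py .411 -.2 .13 33.6
```

```text
inc mm [ -65.  -146.5    4.3] turn -0.0 (or 3.142 ) | jaw 33.6 gp [ 0.497  -0.0648  0.1341] w 0.697 t 14.15 q [ 0.07  0.45  0.01  1.98 -0.01  0.71  0.68] F [ 0.4 -0.8  0.2]
```

servo_tool --increments '[-65,-146,0,0,65,-65,-146,0,0,65,-65,-146,0,0,65,-65,-146,10,0,65,-65,-146,20,0,65]'

```text
t: 14.65
eef_pos: [0.4118, -0.1998, 0.2693]
tool_rot: [0.475, 0.88, -0.0, -0.001]
wrist_force: [0.2, 0.5, 0.9]
width: 0.651
```

```bash
python3 go.py .411 -.2 .026 33.6;python3 - <<'E'
from rig import viewer
from h import *
c=viewer.camera("wrist");cv2.imwrite("pics/w9.png",c["pixels"][:,:,::-1]);np.savez("/tmp/w9.npz",**c)
X=cloud(c).reshape(-1,3);ok=(c["z_map"].reshape(-1)>0);X=X[ok]
for z0,z1 in((.03,.046),(.05,.07),(.012,.046)):
    Q=X[(np.hypot(X[:,0]-.411,X[:,1]+.2)<.035)&(X[:,2]>z0)&(X[:,2]<z1)]
    r=cv2.minAreaRect((Q[:,:2]*1000).astype(np.float32));print(len(Q),Q.mean(0).round(4),np.round(r[0],1),np.round(r[1],1),r[2])
E
```

```text
inc mm [ 0.2 -0.6 88.3] turn -0.005 (or 3.137 ) | jaw 33.3 gp [ 0.4118 -0.1998  0.1143] w 0.651 t 14.65 q [ 0.39  0.43  0.01  2.11 -0.01  0.61  0.99] F [0.2 0.5 0.9]
1199 [ 0.4122 -0.2018  0.0361] [ 411.3 -200.5] [20.  34.3] 33.85010528564453
328 [ 0.4206 -0.2141  0.0544] [ 416.  -206.4] [17.4 30.2] 31.85780906677246
1485 [ 0.4115 -0.2007  0.0344] [ 411.3 -200.5] [20.  34.4] 33.85010528564453
```

View pics/w9.png

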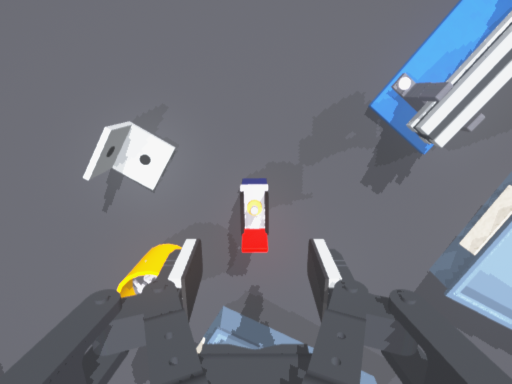

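Toggle is centred and square between the jaws at (255,215); the pot, upper edge (150,250), is well outside the left finger.

servo_tool --increments '[0,-1,40,0,50,0,-1,70,0,50,0,-1,86,0,50,0,-1,88,0,50,0,-1,88,0,0]'

```text
t: 15.2
eef_pos: [0.4131, -0.1974, 0.1818]
tool_rot: [0.472, 0.882, 0.0, -0.001]
wrist_force: [1.0, -0.3, 0.0]
width: 0.342
```

servo_tool --increments '[0,0,0,0,0,0,0,0,0,0,0,0,0,0,0,0,0,0,0,0]'

```text
t: 15.6
eef_pos: [0.4125, -0.1989, 0.183]
tool_rot: [0.473, 0.881, 0.0, 0.001]
wrist_force: [0.7, -0.6, -0.3]
width: 0.227
```

servo_tool --increments '[0,0,-40,0,0,0,0,-90,0,0,0,0,-130,0,0,0,0,-130,0,0]'

```text
t: 16.0
eef_pos: [0.4134, -0.1996, 0.3175]
tool_rot: [0.473, 0.881, 0.0, 0.005]
wrist_force: [1.0, -0.0, -1.1]
width: 0.23
```

```bash
python3 go.py .643 -.107 .16 4.7; python3 go.py .643 -.107 .16 94.7
```

```text
inc mm [-49.7 242.5   4.1] turn 0.503 (or -2.638 ) | jaw 33.5 gp [ 0.4134 -0.1996  0.1625] w 0.23 t 16.0 q [ 0.38  0.35  0.02  2.05 -0.01  0.73  0.99] F [ 1.  -0.  -1.1]
inc mm [-49.7 242.5   4.1] turn -1.067 (or 2.074 ) | jaw 33.5 gp [ 0.4134 -0.1996  0.1625] w 0.23 t 16.0 q [ 0.38  0.35  0.02  2.05 -0.01  0.73  0.99] F [ 1.  -0.  -1.1]
```

servo_tool --increments '[-50,242,0,0.5,0,-50,242,0,0.5,0,-50,242,0,0.5,0,-50,242,0,0.5,0,-50,242,0,0.5,0]'

```text
t: 16.5
eef_pos: [0.6433, -0.1051, 0.3118]
tool_rot: [0.677, 0.736, -0.0, -0.0]
wrist_force: [0.8, -1.0, -0.2]
width: 0.228
```

```bash
python3 go.py .643 -.107 .033 4.7;python3 - <<'E'
from rig import viewer
from h import *
c=viewer.camera("wrist");cv2.imwrite("pics/w10.png",c["pixels"][:,:,::-1])
E
```

```text
inc mm [ -1.8  -0.4 123.8] turn 0.003 (or -3.139 ) | jaw 4.9 gp [ 0.6433 -0.1051  0.1568] w 0.228 t 16.5 q [ 0.04  0.63  0.14  1.55 -0.1   0.97  0.3 ] F [ 0.8 -1.  -0.2]
```

View pics/w10.png

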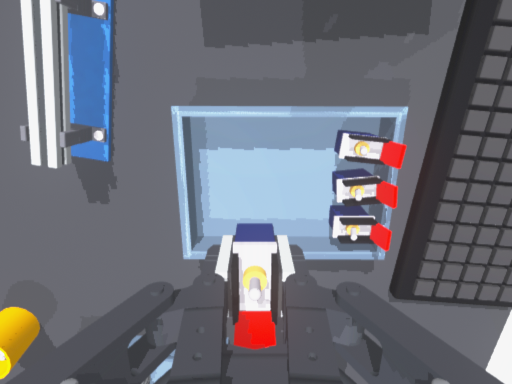

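servo_tool --increments '[0,0,45,0,0,0,0,85,0,0,0,0,115,0,0,0,0,123,0,0,0,0,123,0,0]'

```text
t: 17.05
eef_pos: [0.6406, -0.1068, 0.1886]
tool_rot: [0.676, 0.737, -0.001, -0.001]
wrist_force: [0.4, 0.4, -0.1]
width: 0.228
```

servo_tool --increments '[0,0,0,0,0,0,0,0,0,40,0,0,0,0,40,0,0,0,0,40]'

```text
t: 17.45
eef_pos: [0.6418, -0.1067, 0.1899]
tool_rot: [0.676, 0.737, 0.0, 0.0]
wrist_force: [0.2, 0.5, -0.1]
width: 0.398
```

servo_tool --increments '[0,0,-40,0,40,0,0,-90,0,60,0,0,-120,0,60,0,0,-120,0,60]'

```text
t: 17.85
eef_pos: [0.6429, -0.1072, 0.315]
tool_rot: [0.676, 0.737, 0.003, 0.004]
wrist_force: [0.3, -0.2, 0.0]
width: 0.601
```

```bash
python3 go.py .479 -.024 .13 -4.8;python3 - <<'E'
from rig import viewer
from h import *
c=viewer.camera("wrist");cv2.imwrite("pics/w11.png",c["pixels"][:,:,::-1])
E
```

```text
inc mm [  97.  -156.5   28.4] turn 0.17 (or -2.972 ) | jaw 4.9 gp [ 0.6429 -0.1072  0.16  ] w 0.601 t 17.85 q [ 0.04  0.62  0.15  1.55 -0.1   0.96  0.3 ] F [ 0.3 -0.2  0. ]
```

View pics/w11.png

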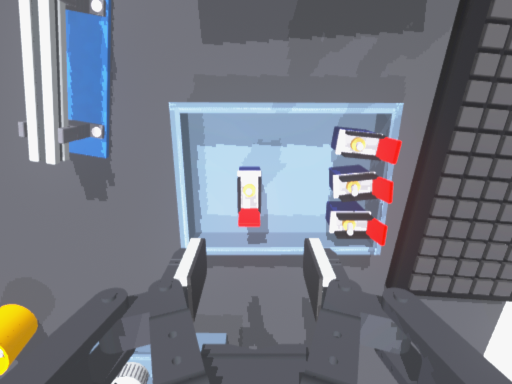

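The toggle stands at (249,195). I move over the profile.

servo_tool --increments '[97,-156,0,0.17,65,97,-156,0,0.17,65,97,-156,0,0.17,65,97,-156,0,0.17,65,97,-156,25,0.17,65]'

```text
t: 18.4
eef_pos: [0.4744, -0.0214, 0.2854]
tool_rot: [0.735, 0.678, 0.0, -0.001]
wrist_force: [1.3, -0.7, -0.1]
width: 0.649
```

```bash
python3 go.py .479 -.024 .040 -4.8;python3 - <<'E'
from rig import viewer
from h import *
c=viewer.camera("wrist");cv2.imwrite("pics/w12.png",c["pixels"][:,:,::-1]);np.savez("/tmp/w12.npz",**c)
X=cloud(c).reshape(-1,3);ok=(c["z_map"].reshape(-1)>0);X=X[ok]
Q=X[(np.hypot(X[:,0]-.479,X[:,1]+.022)<.09)&(X[:,2]>.043)&(X[:,2]<.06)]
print(len(Q),Q.mean(0))
# only mid part between brackets
a=np.radians(85.2);ax=np.array([np.cos(a),np.sin(a)]);n=np.array([-ax[1],ax[0]])
w=(Q[:,:2]-[.479,-.024]);s=w@ax;l=w@n
for lo,hi in((-.08,-.06),(-.035,-.01),(-.01,.01),(.01,.035),(.06,.08)):
    k=(s>lo)&(s<hi); print(lo,hi,k.sum(), *( (l[k].min().round(4),l[k].max().round(4),Q[k,2].mean().round(4)) if k.sum() else ()))
print("s",s.min(),s.max())
E
```

```text
inc mm [-2.4  4.9 90.4] turn 0.002 (or -3.139 ) | jaw -4.7 gp [ 0.4744 -0.0214  0.1304] w 0.649 t 18.4 q [-0.14  0.43  0.19  2.05 -0.13  0.67  0.05] F [ 1.3 -0.7 -0.1]
5287 [ 0.480959   -0.01717293  0.04881492]
-0.08 -0.06 258 -0.0108 0.0079 0.0488
-0.035 -0.01 780 -0.0114 0.0086 0.0489
-0.01 0.01 687 -0.0114 0.0085 0.0488
0.01 0.035 938 -0.0114 0.0084 0.0488
0.06 0.08 434 -0.0114 0.0082 0.0489
s -0.07115237416562077 0.06940226053997192
```

View pics/w12.png

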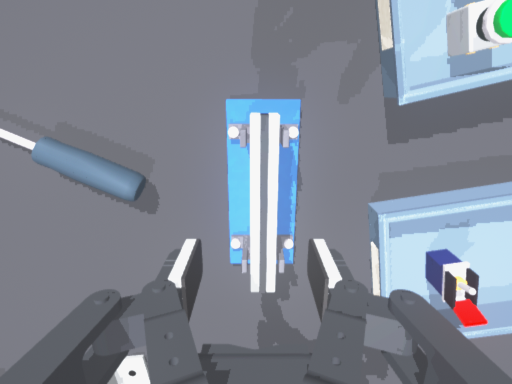

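Bar centre measured at (0.4804, -0.025), flat at 0.049 with axis 85.2°. Because of the tray floor I grip it high, grasp point about 0.051.

servo_tool --increments '[-1,6,40,0,60,-1,6,55,0,60,-1,6,60,0,60,-1,6,60,0,60,-1,6,60,0,60]'

```text
t: 18.95
eef_pos: [0.4841, -0.0251, 0.2249]
tool_rot: [0.736, 0.677, 0.0, 0.0]
wrist_force: [0.3, -0.9, 0.4]
width: 0.604
```

```bash
python3 go.py .4804 -.025 .051 -4.8
```

```text
inc mm [-0.2 -3.7 18.9] turn -0.001 (or 3.141 ) | jaw -4.8 gp [ 0.4841 -0.0251  0.0699] w 0.604 t 18.95 q [-0.11  0.54  0.16  2.09 -0.16  0.53  0.09] F [ 0.3 -0.9  0.4]
```

servo_tool --increments '[0,-3.7,0,0,60,0,-3.7,10,0,50,0,-3.7,19,0,50,0,-3.7,19,0,40,0,-3.7,19,0,40]'

```text
t: 19.45
eef_pos: [0.48, -0.0247, 0.2051]
tool_rot: [0.736, 0.677, -0.0, -0.0]
wrist_force: [-0.3, 0.4, 0.2]
width: 0.404
```

```bash
python3 go.py .4804 -.025 .051 -4.8
```

```text
inc mm [-0.3  0.4 -0.9] turn -0.0 (or 3.141 ) | jaw -4.8 gp [ 0.48   -0.0247  0.0501] w 0.404 t 19.45 q [-0.1   0.57  0.15  2.11 -0.18  0.47  0.1 ] F [-0.3  0.4  0.2]
```

servo_tool --increments '[0,0,-1,0,30,0,0,-1,0,20,0,0,-1,0,10,0,0,-1,0,0,0,0,-1,0,0]' --squeeze 60

```text
t: 19.95
eef_pos: [0.4802, -0.0247, 0.2069]
tool_rot: [0.736, 0.677, 0.0, 0.0]
wrist_force: [-1.6, 0.5, 5.9]
width: 0.217
```

servo_tool --increments '[0,0,0,0,0,0,0,0,0,0,0,0,0,0,0,0,0,0,0,0,0,0,0,0,0]'

```text
t: 20.45
eef_pos: [0.4802, -0.0247, 0.2069]
tool_rot: [0.736, 0.677, 0.0, 0.0]
wrist_force: [-1.4, -1.3, 5.6]
width: 0.219
```

servo_tool --increments '[0,0,-8,0,0,0,0,-16,0,0,0,0,-24,0,0,0,0,-32,0,0,0,0,-40,0,0]'

```text
t: 20.95
eef_pos: [0.4801, -0.0246, 0.2473]
tool_rot: [0.736, 0.677, 0.0, 0.0]
wrist_force: [1.0, 0.4, -1.9]
width: 0.216
```

```bash
python3 go.py .548 .357 .16 96.6;python3 - <<'E'
from rig import viewer
from h import *
for n in("wrist","side"):
    c=viewer.camera(n);cv2.imwrite(f"pics/{n}13.png",c["pixels"][:,:,::-1])
a=c["pixels"][130:270,180:340,::-1];cv2.imwrite("pics/s13.png",cv2.resize(a,(640,560),interpolation=cv2.INTER_CUBIC))
E
```

```text
inc mm [386.   35.6 -67.6] turn 1.372 (or -1.77 ) | jaw -4.8 gp [ 0.4801 -0.0246  0.0923] w 0.216 t 20.95 q [-0.12  0.5   0.18  2.08 -0.15  0.58  0.08] F [ 1.   0.4 -1.9]
```

View pics/wrist13.png

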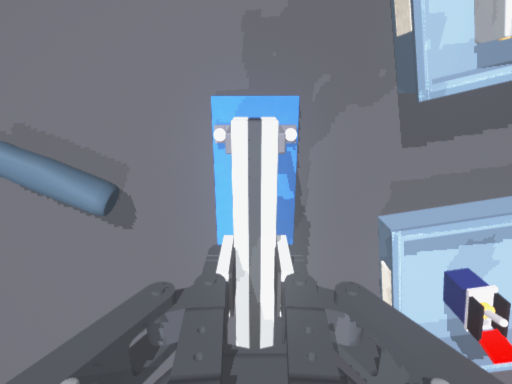

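View pics/s13.png

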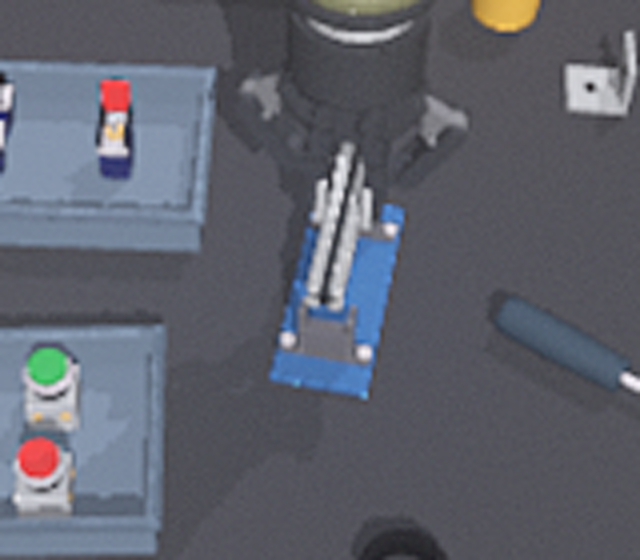

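The profile is level and clear of both brackets. Carrying it to its tray.

servo_tool --increments '[0,0,-40,0,0,0,0,-70,0,0,100,9,-70,0.15,0,145,13,-70,0.3,0,190,18,-70,0.45,0]'

```text
t: 21.55
eef_pos: [0.5064, 0.1227, 0.3168]
tool_rot: [0.869, 0.494, 0.0, 0.0]
wrist_force: [1.2, 0.6, -0.1]
width: 0.219
```

```bash
python3 go.py .548 .357 .15 96.6
```

```text
inc mm [222.5 -84.2  12. ] turn 0.918 (or -2.224 ) | jaw -30.8 gp [0.5064 0.1227 0.1618] w 0.219 t 21.55 q [-0.51  0.46  0.32  1.9  -0.2   0.81 -0.62] F [ 1.2  0.6 -0.1]
```

servo_tool --increments '[222,-84,0,0.7,0,222,-84,0,0.7,0,222,-84,0,0.7,0,222,-84,0,0.7,0,222,-84,0,0.7,0]'

```text
t: 22.05
eef_pos: [0.5451, 0.3598, 0.3157]
tool_rot: [0.986, 0.169, -0.0, -0.0]
wrist_force: [0.3, -0.5, -0.6]
width: 0.22
```

```bash
python3 go.py .548 .357 .1 96.6;python3 - <<'E'
from rig import viewer
from h import *
c=viewer.camera("top");cv2.imwrite("pics/top14.png",cv2.resize(c["pixels"][130:260,80:280,::-1],(800,520),interpolation=cv2.INTER_CUBIC))
c=viewer.camera("wrist");cv2.imwrite("pics/w14.png",c["pixels"][:,:,::-1])
E
```

```text
inc mm [ 1.9  3.6 60.7] turn 0.224 (or -2.918 ) | jaw -70.6 gp [0.5451 0.3598 0.1607] w 0.22 t 22.05 q [-0.91  0.67  0.51  1.55 -0.37  1.02 -1.53] F [ 0.3 -0.5 -0.6]
```

View pics/w14.png

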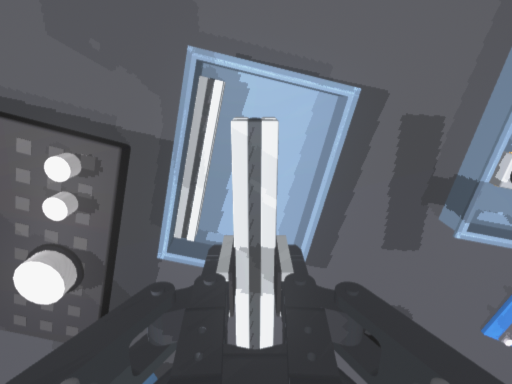

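servo_tool --increments '[2,4,20,0.22,0,2,4,40,0.22,0,2,4,60,0.22,0,2,4,60,0.22,0]'

```text
t: 22.55
eef_pos: [0.5479, 0.3519, 0.2533]
tool_rot: [0.998, 0.061, -0.003, 0.001]
wrist_force: [-0.6, -0.0, -0.2]
width: 0.216
```

```bash
python3 go.py .548 .357 .027 96.6;python3 - <<'E'
from rig import viewer
from h import *
c=viewer.camera("wrist");im=c["pixels"][:,:,::-1].copy()
a=np.radians(6.6)
def w(p,z):return [547.1e-3+(np.cos(a)*p[0]-np.sin(a)*p[1])/1e3,369.2e-3+(np.sin(a)*p[0]+np.cos(a)*p[1])/1e3,z]
for P,z,col in (([(-90,-65),(90,-65),(90,65),(-90,65)],.035,(0,0,255)),([(-75,39),(75,39),(75,59),(-75,59)],.024,(0,255,0)),([(-70,-22),(70,-22),(70,-2),(-70,-2)],.024,(0,255,255))):
    q=np.array([proj(c,w(p,z)) for p in P]).astype(int);cv2.polylines(im,[q],True,col,1)
cv2.imwrite("pics/w15.png",im)
E
```

```text
inc mm [ 1.1 -5.3 71.3] turn 0.007 (or -3.135 ) | jaw -83.0 gp [0.5479 0.3519 0.0983] w 0.216 t 22.55 q [-0.91  0.75  0.53  1.61 -0.45  0.91 -1.66] F [-0.6 -0.  -0.2]
```

View pics/w15.png

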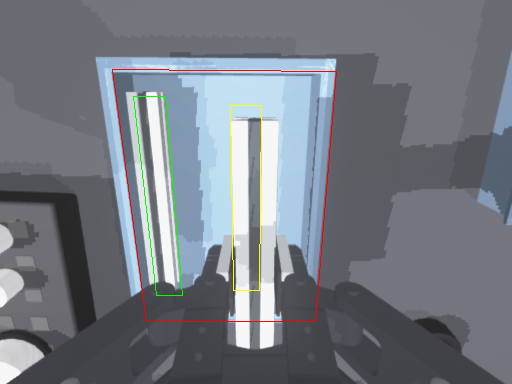

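```bash
python3 - <<'E'
from rig import viewer
from h import *
for n in("wrist","top","side"):
    c=viewer.camera(n);X=cloud(c).reshape(-1,3)[c["z_map"].reshape(-1)>0]
    X=X[(X[:,0]>.43)&(X[:,0]<.68)&(X[:,1]>.27)&(X[:,1]<.47)]
    a=np.radians(6.6);l=(X[:,:2]-[.5471,.3692])@np.array([[np.cos(a),-np.sin(a)],[np.sin(a),np.cos(a)]])
    k=(X[:,2]>.029)&(X[:,2]<.041)
    for nm,m in(("x+",(l[:,0]>.07)&(abs(l[:,1])<.05)),("x-",(l[:,0]<-.07)&(abs(l[:,1])<.05)),("y+",(l[:,1]>.061)&(abs(l[:,0])<.07)),("y-",(l[:,1]<-.045)&(abs(l[:,0])<.07))):
        q=l[k&m];ax=0 if nm[0]=='x' else 1
        if len(q)>3: print(n,nm,len(q),np.percentile(q[:,ax],[2,50,98]).round(4),X[k&m][:,2].mean().round(4))
E
```

```text
wrist x+ 2577 [0.0891 0.093  0.0969] 0.0343
wrist x- 111 [-0.091  -0.0876 -0.0823] 0.0341
wrist y+ 2804 [0.0659 0.0692 0.0741] 0.0339
wrist y- 2247 [-0.0636 -0.0593 -0.0556] 0.0341
top x+ 105 [0.0876 0.0919 0.0967] 0.0343
top x- 98 [-0.0917 -0.0879 -0.084 ] 0.0341
top y+ 73 [0.0639 0.0684 0.0737] 0.0338
top y- 145 [-0.0653 -0.0614 -0.0572] 0.0343
side x+ 263 [0.0868 0.0905 0.0949] 0.0345
side x- 227 [-0.0928 -0.089  -0.0853] 0.0351
side y- 185 [-0.0618 -0.0563 -0.0529] 0.0342
```

Rim depth puts the profile tray's origin at (0.549, 0.374), so I place at (0.550, 0.362).

```bash
python3 go.py .550 .362 .027 96.6
```

```text
inc mm [ 1.4 -9.6 75.6] turn 0.006 (or -3.135 ) | jaw -83.0 gp [0.5496 0.3523 0.1026] w 0.22 t 22.75 q [-0.91  0.74  0.54  1.61 -0.45  0.91 -1.66] F [ 1.5  0.2 -1. ]
```

servo_tool --increments '[1,-10,30,0,0,1,-10,50,0,0,1,-10,65,0,0,1,-10,70,0,0,1,-10,70,0,0]'

```text
t: 23.25
eef_pos: [0.5492, 0.3622, 0.1865]
tool_rot: [0.998, 0.06, -0.0, 0.0]
wrist_force: [0.7, 0.1, -0.5]
width: 0.219
```

```bash
python3 go.py .550 .362 .027 96.6
```

```text
inc mm [0.8 0.3 4.5] turn 0.006 (or -3.136 ) | jaw -83.1 gp [0.5492 0.3622 0.0315] w 0.219 t 23.25 q [-0.89  0.83  0.49  1.65 -0.51  0.79 -1.63] F [ 0.7  0.1 -0.5]
```

servo_tool --increments '[0,0,2,0,0,0,0,4,0,0,0,0,4.5,0,0,0,0,4.5,0,0]'

```text
t: 23.65
eef_pos: [0.549, 0.3625, 0.1822]
tool_rot: [0.998, 0.061, 0.0, -0.0]
wrist_force: [-0.3, 0.1, -0.7]
width: 0.217
```

servo_tool --increments '[0,0,0,0,28,0,0,0,0,36,0,0,0,0,36,0,0,0,0,36]'

```text
t: 24.05
eef_pos: [0.549, 0.3625, 0.182]
tool_rot: [0.998, 0.061, 0.0, -0.0]
wrist_force: [0.5, -0.0, -0.2]
width: 0.356
```

servo_tool --increments '[0,0,-20,0,36,0,0,-60,0,36,0,0,-110,0,36,0,0,-150,0,36,0,0,-150,0,36]'

```text
t: 24.55
eef_pos: [0.5506, 0.3624, 0.3385]
tool_rot: [0.998, 0.06, 0.005, -0.002]
wrist_force: [0.7, -0.1, -0.5]
width: 0.36
```

```bash
python3 go.py .40 .362 .2 96.6; python3 - <<'E'
from rig import viewer
from h import *
c=viewer.camera("wrist");cv2.imwrite("pics/w16.png",c["pixels"][:,:,::-1])
E
```

```text
inc mm [-149.4  -17.9  -17.8] turn 0.006 (or -3.136 ) | jaw -83.1 gp [0.5506 0.3624 0.1835] w 0.36 t 24.55 q [-0.94  0.67  0.59  1.51 -0.4   1.07 -1.72] F [ 0.7 -0.1 -0.5]
```

View pics/w16.png

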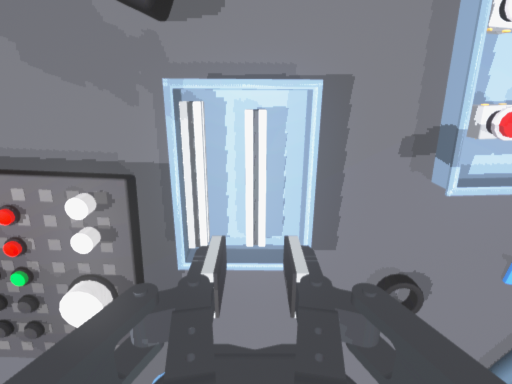

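The profile lies flat in the tray at (256,178), parallel to the fixed piece. I back off for a full check.

servo_tool --increments '[-150,60,-40,0,36,-150,60,-40,0,36,-150,60,-40,0,36,-150,60,-40,0,36,-150,60,-40,0,36]'

```text
t: 25.1
eef_pos: [0.4051, 0.2838, 0.3717]
tool_rot: [0.998, 0.061, -0.001, -0.0]
wrist_force: [1.2, 0.9, 0.8]
width: 0.36
```

servo_tool --increments '[0,0,0,0,36,0,0,0,0,36,0,0,0,0,36]'

```text
t: 25.4
eef_pos: [0.408, 0.2853, 0.3712]
tool_rot: [0.998, 0.061, -0.0, 0.001]
wrist_force: [0.2, -0.4, -1.2]
width: 0.356
```

```bash
python3 - <<'E'
from rig import viewer
from h import *
O=dict(profile=((.5505,.362),(.549,.374),6.6,.024,(.009,.06)),knob=((.516,-.368),(.540,-.372),3.4,.026,(.012,.06)),red=((.634,.147),(.6616,.121),8.3,.052,(.043,.07)),green=((.6417,.089),(.6616,.121),8.3,.052,(.043,.07)),toggle=((.642,-.107),(.6676,-.1047),4.7,.062,(.012,.08)))
for n in("top","side"):
    c=viewer.camera(n)
    im=c["pixels"][...,::-1];im=im[90:300,90:440] if n=="top" else im[60:384,110:370]
    cv2.imwrite(f"pics/{n}17.png",cv2.resize(im,None,fx=2 if n=="top" else 1.8,fy=2 if n=="top" else 1.8,interpolation=cv2.INTER_CUBIC))
    X=cloud(c).reshape(-1,3)[c["z_map"].reshape(-1)>0]
    def loc(o,yaw):
        a=np.radians(yaw);return (X[:,:2]-o)@np.array([[np.cos(a),-np.sin(a)],[np.sin(a),np.cos(a)]])
    done=set()
    for k,(p,o,yaw,zt,(z0,z1)) in O.items():
        if o not in done:
            done.add(o);l=loc(o,yaw);m=(X[:,2]>.029)&(X[:,2]<.041);w=[]
            for nm,s in(("x-",(abs(l[:,0]+.09)<.012)&(abs(l[:,1])<.05)),("x+",(abs(l[:,0]-.09)<.012)&(abs(l[:,1])<.05)),("y-",(abs(l[:,1]+.065)<.012)&(abs(l[:,0])<.07)),("y+",(abs(l[:,1]-.065)<.012)&(abs(l[:,0])<.07))):
                q=l[m&s][:,0 if nm[0]=='x' else 1];w.append((nm,float(np.median(q).round(4)) if len(q) else None))
            print(n,"rim",k,w)
        l=loc(o,yaw);r=np.hypot(X[:,0]-p[0],X[:,1]-p[1])<(.075 if k=="profile" else .028)
        if k=="profile": r&=(abs(l[:,1]+.012)<.018)&(abs(l[:,0])<.08)
        s=r&(X[:,2]>z0)&(X[:,2]<z1);q=l[s]
        print(n,k,s.sum(),"local bbox mid",((q.min(0)+q.max(0))/2).round(4),"size",(q.max(0)-q.min(0)).round(4),"z 50/98",np.percentile(X[s][:,2],[50,98]).round(4))
E
python3 go.py .4 .3 .2 0
```

```text
top rim profile [('x-', -0.0902), ('x+', 0.0895), ('y-', -0.0658), ('y+', 0.0636)]
top profile 393 local bbox mid [-0.0024 -0.0133] size [0.1402 0.0222] z 50/98 [0.0225 0.0266]
top rim knob [('x-', -0.0879), ('x+', 0.0918), ('y-', -0.065), ('y+', 0.0646)]
top knob 152 local bbox mid [-0.0227  0.0046] size [0.0385 0.0361] z 50/98 [0.0257 0.0294]
top rim red [('x-', -0.0872), ('x+', 0.0917), ('y-', -0.0632), ('y+', 0.0664)]
top red 73 local bbox mid [-0.0236  0.0324] size [0.0265 0.0266] z 50/98 [0.0504 0.0547]
top green 66 local bbox mid [-0.0246 -0.0284] size [0.0247 0.0264] z 50/98 [0.0507 0.0542]
top rim toggle [('x-', -0.0878), ('x+', 0.0908), ('y-', -0.0629), ('y+', 0.0667)]
top toggle 126 local bbox mid [-0.0279 -0.0059] size [0.0208 0.0396] z 50/98 [0.0388 0.0609]
side rim profile [('x-', -0.0915), ('x+', 0.0881), ('y-', -0.0615), ('y+', None)]
side profile 916 local bbox mid [-0.0033 -0.0084] size [0.1391 0.0209] z 50/98 [0.0231 0.0263]
side rim knob [('x-', None), ('x+', 0.0897), ('y-', -0.0601), ('y+', 0.0688)]
side knob 112 local bbox mid [-0.025   0.0082] size [0.0374 0.036 ] z 50/98 [0.0251 0.0292]
side rim red [('x-', -0.0886), ('x+', 0.0901), ('y-', -0.0582), ('y+', 0.0701)]
side red 118 local bbox mid [-0.0251  0.0382] size [0.0272 0.0248] z 50/98 [0.0509 0.0539]
side green 102 local bbox mid [-0.0257 -0.0235] size [0.0282 0.0248] z 50/98 [0.0503 0.0537]
side rim toggle [('x-', -0.0895), ('x+', 0.0901), ('y-', -0.0581), ('y+', 0.0705)]
side toggle 180 local bbox mid [-0.0297 -0.002 ] size [0.0204 0.0393] z 50/98 [0.0385 0.0628]
inc mm [ -6.  -15.8  16.4] turn -1.45 (or 1.692 ) | jaw -83.1 gp [0.4079 0.2851 0.2164] w 0.356 t 25.5 q [-1.12  0.41  0.66  1.89 -0.3   0.95 -1.77] F [0.2 1.2 0.9]
```

View pics/top17.png

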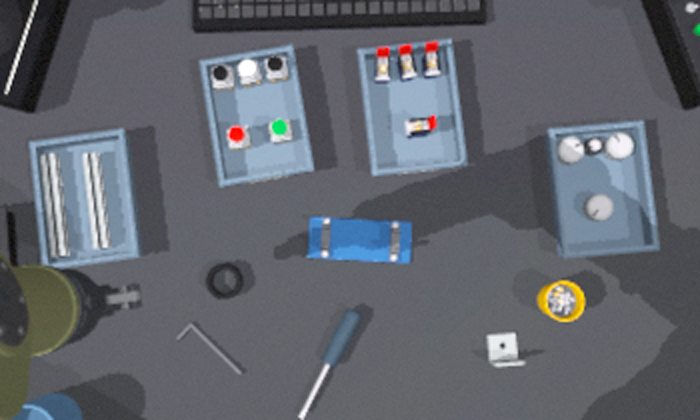

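View pics/side17.png

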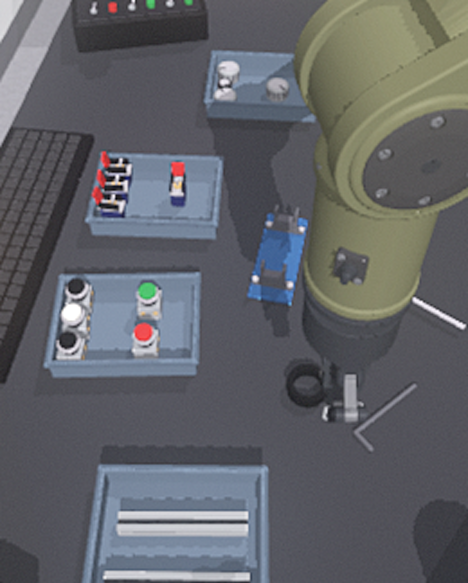

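In both views all five parts stand or lie in their own trays and the pot is upright. The top heights come out at about 24, 26, 52 and 62 mm, as they should for parts resting on the floor. Handing in.

```bash
python3 -c "
from rig import ctrl
print(ctrl.finish_job())"
```

```text
the job is handed in; nothing more can be done
None
```

I put the knob, both push buttons, the toggle switch and the profile into the trays for their kinds and handed the job in at about 25.5 s; no verdict is reported. I lifted the profile straight up and saw it level and clear of both brackets before moving it sideways.

The last top and side views, taken with the arm clear of everything, showed:

- **Position:** every part is well inside its tray walls. The tightest is the red button, about 20 mm inside its allowed range.
- **Height:** tops measured about 23 mm for the profile, 26 mm for the knob, 51–52 mm for the buttons and 62 mm for the toggle. All are within 1–2 mm of what they should be on a tray floor.
- **Upright:** all five look upright, with the knob's pointer mark up and the profile flat.
- **Pot:** still standing.

- **Camera disagreement:** the top and side cameras differed by about 4 mm in y throughout.
- **Tray correction:** my first colour-based centre for the profile tray was about 5 mm off. I corrected it from the depth of the rim before placing the bar. The later rim check put the other tray centres within about 2 mm in the top view (up to about 6 mm in the side view, the same y offset).

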